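Set casting flasks on their sprue bases

ROBOT

A 6-joint arm with a two-finger parallel gripper is mounted at the origin on the work surface. World frame = base frame: x ahead of the robot, y to its left, z up, the work surface at z = 0. Lengths are in m, angles in rad, forces in N, time in s.
With the tool pointing down it reaches from about 0.275 to 0.75 m from the base axis. Payload 10.2 kg.
Tool frame: the origin (TCP) lies midway between the tips of the shut fingers; the grasp point (between the pads) lies 19 mm behind it (env.grip_point_offset is the distance from the TCP to the grasp point, in m); x points along the fingers, y is the direction in which the jaws open and shut, and the axes are right-handed (so a half turn about x gives the same grasp; the last joint's range is limited). The gripper opens to 88 mm and grips with 3 to 60 N. Pads are 18 mm wide; open, the fingers measure 123 mm over their backs; the gripper's body (75 mm by 187 mm) begins 45 mm behind the grasp point.
Start: joints at [-1.421, 0.313, 1.498, -0, 1.331, -0.223], TCP at [0.191, -0.489, 0.239] pointing down, gripper open.
Joint ranges: [-2.94, 2.94], [-0.97, 2.17], [0.19, 2.56], [-1.23, 4.37], [0.02, 3.11], [-2.88, 2.88]. Speed limits (rad/s): [2.39, 2.39, 3.01, 3.14, 3.14, 3.14].

INTERFACE

Orientations are given as a unit quaternion [x, y, z, w].
In Python, from workcell import env, planner, grab_frame, camera_params, ticket gives the robot as it stands. Calls block until the motion is done:
- env.reach(position, orientation): joint-space move of the TCP to a pose.
- env.move_l(position, speed=0.15, rotation=None, max_force=None): straight line of the TCP; rotation=None keeps the orientation; speed is the mean speed in m/s. With max_force (N) it stops when the force on the tool has changed by that much, and returns True; else False.
- env.goto_joints(angles): joint-space move.
- env.move_gripper(opening, effort=None): finger opening in m; effort is the grip in N (None keeps the last); returns when the fingers have stopped.
- env.wait(seconds).
- planner.inverse_kinematics(position, orientation): joint angles nearest the present ones, or None.
- grab_frame(name): name is "side" or "top"; returns (picture, depth): 384x512x3 uint8, red, green, blue; 384x512 float32, m along the optical axis (not along the pixel's ray), 0 where there is no reading.
- camera_params(name): a dict with "camera_matrix" (3x3 intrinsics, pixels), "R" (3x3) and "t" (3): a world point X has camera coordinates R X + t. Camera axes: x right, y down, z forward; pixel columns grow to the right and rows downward; lengths in m; the calibration is good to about 2 mm. A picture is of the moment at which its call begins. camera_params takes no time and is no camera call.
A pose or a line that the arm cannot do raises env.MotionError and nothing moves.
- ticket.sign_off(): hands the job in, once; it reports no verdict.
Readings, each from a call of its own:
- env.read_t(): time.
- env.read_q(): joint angles.
- env.read_joint_velocities(): joint speeds.
- env.read_joint_efforts(): joint torques, N m.
- env.read_tcp_pos(): TCP position.
- env.read_eef_rot(): TCP orientation.
- env.read_force(): force on the tool from outside, world axes, zero at the start.
- env.read_torque(): the same for the moment, N m.
- env.read_grip_width(): finger opening in m.
Only numpy, scipy, OpenCV 4.12 (cv2) and the standard library are available. Lean on these libraries where they do the work, as an engineer would, in place of code of your own. Each camera call takes 0.05 s, during which the arm holds its last target. There are 200 camera calls.

TASK

Press the button on top of the red drawer unit and let the drawer spring fully open by itself. Take out every steel flask there is (three or four) and push each one fully home on a sprue base of its own width, wide on wide and narrow on narrow, one to a base, so that it stands upright on the base's foot. When all are seated, push the drawer shut until it latches, and leave the tools and other things on the bench where they are.

Things in the scene. Friction and masses are not known exactly. Their poses are not given: they have to be found in the camera images.
- cabinet: Low red sheet-metal drawer unit fixed on the bench, 220 deep (its x) x 340 wide (its y) x 120 mm tall. Origin: centre of its underside. Its x axis points from its front to its back, so the drawer slides out along its -x; it does not move.
- drawer (a joint): The cabinet's one full-width drawer: how far it is out, m, 0 shut to 0.160 fully out. A spring pushes it out (7.5 N shut, 2.7 N out; damper 30 N per m/s); a catch holds it shut. Released, it glides out in 2 to 3 s and stays. To shut it push the front panel (about 15 N at the end) right to 0: the catch then holds it within 3 mm of shut; short of that it comes out again.
- drawer_row (a point): Point on the upper side of the drawer's floor (14 mm above the bench), mid-width, moving with the drawer. The flasks stand upright in a row through it along the cabinet's y, between two low rails (10 mm high). The drawer's side and rear walls are only 30 mm high. Fully out, there are 75 to 80 mm clear from this point to the panel in front and to the cabinet's front behind.
- drawer_face (a point): Point on the outer (front) face of the drawer's front panel, in the middle of its width, at its top edge (116 mm above the bench); it moves with the drawer. The panel is 334 mm wide, 108 mm tall, 10 mm thick, flat (one shallow 3 mm trim strip, not a handle).
- latch (a joint): Push-to-release button of the drawer, a steel button of 32 mm diameter on the cabinet's top, 35 mm behind its front edge and in the middle of its width: how far it is pressed straight down, in m, 0 to 0.010. Sprung: 2.5 N at the start, 5 N fully down. Pressed about 6 mm or more, it lets the drawer go.
- latch_top (a point): Centre of the button's top face, 16 mm above the cabinet's top (136 mm above the bench) when not pressed; moves with the button.
- wide_flask1: Wide casting flask: plain round steel tube open at both ends, 60 mm outside and 54 mm inside diameter, 72 mm long, about 0.3 kg. Origin: centre of its lower end; z is its axis, up. Starts upright in the drawer; may be absent.
- wide_flask2: Wide casting flask: plain round steel tube open at both ends, 60 mm outside and 54 mm inside diameter, 72 mm long, about 0.3 kg. Origin: centre of its lower end; z is its axis, up. Starts upright in the drawer; may be absent.
- narrow_flask1: Narrow casting flask: plain round steel tube open at both ends, 46 mm outside and 40 mm inside diameter, 82 mm long, about 0.26 kg. Origin: centre of its lower end; z is its axis, up. Starts upright in the drawer; may be absent.
- narrow_flask2: Narrow casting flask: plain round steel tube open at both ends, 46 mm outside and 40 mm inside diameter, 82 mm long, about 0.26 kg. Origin: centre of its lower end; z is its axis, up. Starts upright in the drawer; may be absent.
- wide_base1: Wide sprue base: loose on the bench, 0.45 kg, a round black rubber foot of 80 mm diameter and 12 mm thickness with an upright round grey spigot of 51.5 mm diameter on it, straight from 12 to 28 mm above the underside, then bevelled, with a blunt cone ending at 40 mm. A wide flask goes over it with about 2.5 mm of play in diameter, down to the foot. Origin: centre of the underside, z up.
- wide_base2: Wide sprue base: loose on the bench, 0.45 kg, a round black rubber foot of 80 mm diameter and 12 mm thickness with an upright round grey spigot of 51.5 mm diameter on it, straight from 12 to 28 mm above the underside, then bevelled, with a blunt cone ending at 40 mm. A wide flask goes over it with about 2.5 mm of play in diameter, down to the foot. Origin: centre of the underside, z up.
- narrow_base1: Narrow sprue base: loose on the bench, 0.45 kg, a round black rubber foot of 66 mm diameter and 12 mm thickness with an upright round grey spigot of 37.5 mm diameter on it, straight from 12 to 28 mm above the underside, then bevelled, with a blunt cone ending at 40 mm. A narrow flask goes over it with about 2.5 mm of play in diameter, down to the foot. Origin: centre of the underside, z up.
- narrow_base2: Narrow sprue base: loose on the bench, 0.45 kg, a round black rubber foot of 66 mm diameter and 12 mm thickness with an upright round grey spigot of 37.5 mm diameter on it, straight from 12 to 28 mm above the underside, then bevelled, with a blunt cone ending at 40 mm. A narrow flask goes over it with about 2.5 mm of play in diameter, down to the foot. Origin: centre of the underside, z up.
- hammer: Hammer lying on the bench, a bystander.
- file: File with wooden handle lying on the bench, about 200 mm long, a bystander.
- solder_block: Grey soldering block 140 x 90 x 30 mm, a bystander.
- borax_dish: White ceramic dish of 72 mm diameter, 30 mm tall, a bystander.
- pickle_jar: Jar of 66 mm diameter, 85 mm tall, a bystander.
- bench_block: Steel bench block 75 x 75 x 25 mm, a bystander.
Not all that is in view belongs to the job. What is shaped like the wide_base2 but pink is not meant.

How it is judged:
By the outcome, as a careful person would: the job done as asked, in the order asked, and still so for the second after the job is handed in, with the robot touching nothing.
Of wide_flask1, wide_flask2, narrow_flask1, narrow_flask2 only 3 to 4 are there at a start; the rules pass over those that are not, and their reading is None.
At some moment in a run one of wide_base1, wide_base2, narrow_base1, narrow_base2 may be knocked a few centimetres aside while the robot is not near it.
It also fails if it takes over 210 s, if anything falls off the work surface, if the arm or the gripper's body presses on something with over 40 N, if the wrist force passes 120 N, or if a joint passes its speed limit or range.

## Working session

There is one attempt and no reset: what is moved stays moved. The work goes in short steps, each a Python script; the robot and the scene stay as the last script left them, time stands still between calls to the robot, and variables do not carry over. Pictures are saved under pics/ and viewed, and the job is handed in when it is done.

```bash
ls; mkdir -p pics
python3 - <<'E'
from workcell import env, grab_frame, camera_params
import cv2,numpy as np
for n in("top","side"):
    p,d=grab_frame(n); cv2.imwrite(f"pics/{n}0.png",p[:,:,::-1]); np.save(f"pics/{n}0.npy",d)
    c=camera_params(n); print(n,c["camera_matrix"].tolist(),c["R"].round(3).tolist(),c["t"], (-c["R"].T@c["t"]).round(3))
print(env.read_eef_rot(),env.read_t(),env.grip_point_offset)
E
```

```text
pics
top [[381.70112617691234, 0.0, 254.14036508589024], [0.0, 381.70112617691234, 190.01331160858751], [0.0, 0.0, 1.0]] [[0.02, -1.0, -0.008], [-0.998, -0.02, -0.051], [0.051, 0.009, -0.999]] [-0.00591838  0.56338474  1.4712957 ] [ 0.487 -0.008  1.498]
side [[379.2043662271658, 0.0, 251.26939452330242], [0.0, 379.2043662271658, 188.6455082543556], [0.0, 0.0, 1.0]] [[-0.72, -0.694, -0.02], [-0.444, 0.482, -0.756], [0.534, -0.535, -0.655]] [0.39356539 0.34261027 1.3199761 ] [-0.27   0.814  1.131]
[ 0.69487689  0.13141642 -0.69484661  0.13062929] 0.1 0.0187
```

View pics/top0.png

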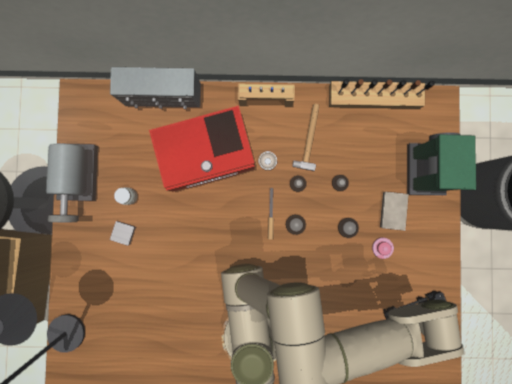

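View pics/side0.png

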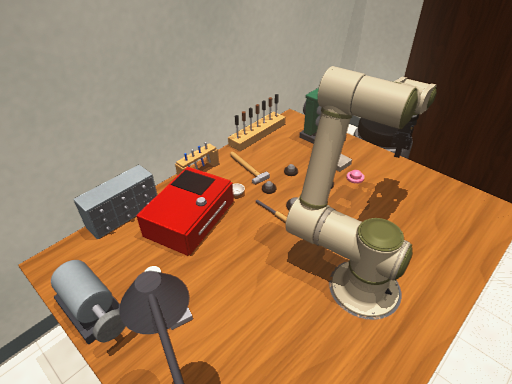

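```bash
cat > h.py <<'E'
from workcell import env, planner, grab_frame, camera_params, ticket
import cv2, numpy as np
from scipy.spatial.transform import Rotation as Rot
def ray(cam,uv,z):
    "pixel -> world point on plane z"
    c=camera_params(cam); R,t,K=c["R"],c["t"],c["camera_matrix"]
    o=-R.T@t; d=R.T@np.linalg.solve(K,[uv[0],uv[1],1.]); return o+d*(z-o[2])/d[2]
def pix(cam,X):
    c=camera_params(cam); q=c["camera_matrix"]@(c["R"]@np.asarray(X)+c["t"]); return q[:2]/q[2]
def quat(yaw):
    "tool down, jaw axis along world yaw"
    y=np.array([np.cos(yaw),np.sin(yaw),0]); x=np.array([0,0,-1.]); return Rot.from_matrix(np.c_[x,y,np.cross(x,y)]).as_quat()
def shot(cam,name,box=None,k=4):
    p,d=grab_frame(cam); q=p[:,:,::-1]
    if box: u0,v0,u1,v1=box; q=cv2.resize(q[v0:v1,u0:u1],None,fx=k,fy=k,interpolation=cv2.INTER_CUBIC)
    cv2.imwrite(f"pics/{name}.png",q); return p,d
def feet(p):
    "dark round feet among the bench area: list of (uv, xy, diameter)"
    hsv=cv2.cvtColor(p,cv2.COLOR_RGB2HSV); m=((hsv[:,:,2]<85)&(hsv[:,:,1]<120)).astype(np.uint8)
    out=[]
    for c in cv2.findContours(m,cv2.RETR_EXTERNAL,cv2.CHAIN_APPROX_NONE)[0]:
        (u,v),(a,b),_=cv2.minAreaRect(c); A=cv2.contourArea(c)
        if 120<A<500 and max(a,b)<1.4*min(a,b) and 262<u<400 and 150<v<260:
            W=np.array([ray("top",q[0],.012)[:2] for q in c]).astype(np.float32)
            (x,y),r=cv2.minEnclosingCircle(W); mo=cv2.moments(c)
            out.append((np.round([mo['m10']/mo['m00'],mo['m01']/mo['m00']],1),np.array([x,y]),2*r,A))
    return out
E
python3 - <<'E'
from h import *
p,d=shot("top","bases",(262,130,402,262),5)
for f in feet(p): print(f, ray("top",f[0],.012)[:2])
q=p[100:200,140:290]; cv2.imwrite("pics/cab.png",cv2.resize(q[:,:,::-1],None,fx=5,fy=5,interpolation=cv2.INTER_CUBIC))
E
```

```text
(array([347.7, 227.4]), array([ 0.42597473, -0.35959125]), 0.07705959677696228, 279.5) [ 0.42584468 -0.35964702]
(array([295.1, 224.1]), array([ 0.434028  , -0.15629414]), 0.07531625032424927, 268.5) [ 0.43436456 -0.15602043]
(array([297.5, 183.2]), array([ 0.59395272, -0.16303129]), 0.06087087467312813, 168.0) [ 0.59348802 -0.16300026]
(array([339.6, 182.4]), array([ 0.59960145, -0.32658178]), 0.061798423528671265, 179.5) [ 0.59986263 -0.32679009]
```

View pics/bases.png

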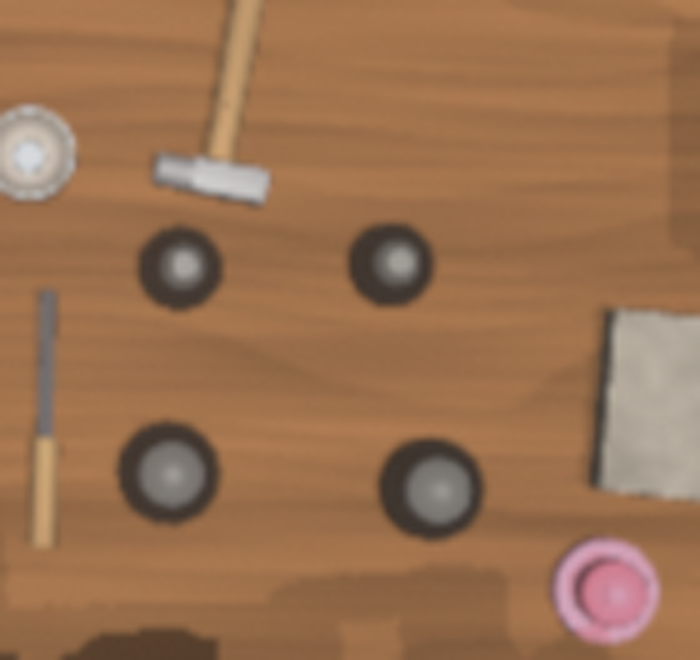

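View pics/cab.png

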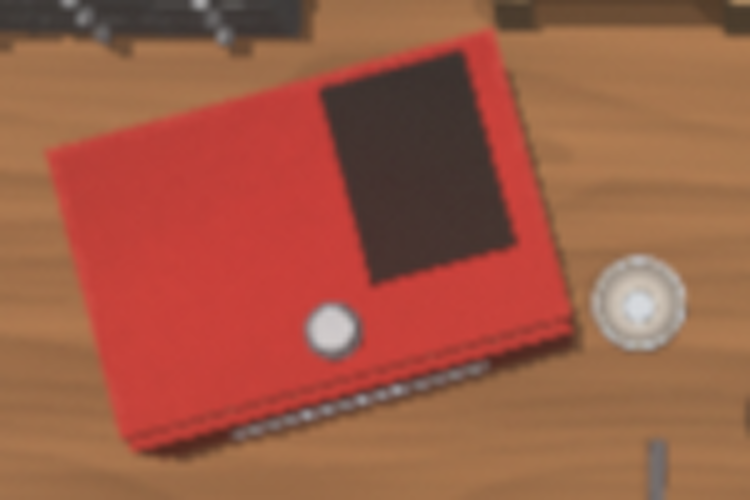

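Run:
```python
from h import *
f=lambda u,v,z:ray("top",(u/5+140-.4,v/5+100-.4),z)
bl,br,fr,fl=[f(*a,.12) for a in((50,152),(492,32),(572,322),(130,438))]
b=f(332,330,.136)
print(bl,br,fr,fl,b)
for a,c in((br,bl),(fr,fl)): e=c-a; print("yaw of cab x deg",np.degrees(np.arctan2(e[1],e[0]))-90,np.linalg.norm(e))
e=bl-fl;print(np.degrees(np.arctan2(e[1],e[0])),np.linalg.norm(e))
print(env.read_tcp_pos(), Rot.from_quat(env.read_eef_rot()).as_matrix().round(2))
b[2]=.145
for y in range(-180,180,30):
    r=planner.inverse_kinematics(b,quat(np.radians(y))); print(y, None if r is None else np.round(r,2))
```

```text
[0.76983267 0.39082032 0.12      ] [0.86448193 0.06980816 0.12      ] [0.6524575  0.00693104 0.12      ] [0.56177188 0.3254982  0.12      ] [0.6414238  0.17888788 0.136     ]
yaw of cab x deg 16.42795964234719 0.3346748944159445
yaw of cab x deg 15.889914071426162 0.33122336267294245
17.430040350599764 0.21807400043440978
[ 0.19118435 -0.48876733  0.23832049] [[-0.    0.36 -0.93]
 [ 0.   -0.93 -0.36]
 [-1.   -0.   -0.  ]]
-180 None
-150 [ 0.1   0.7   1.14 -0.    1.3   2.71]
-120 [ 0.1   0.7   1.14 -0.    1.3   2.19]
-90 [ 0.1   0.7   1.14 -0.    1.3   1.67]
-60 [ 0.1   0.7   1.14 -0.    1.3   1.14]
-30 [ 0.1   0.7   1.14 -0.    1.3   0.62]
0 [ 0.1   0.7   1.14 -0.    1.3   0.1 ]
30 [ 0.1   0.7   1.14 -0.    1.3  -0.43]
60 [ 0.1   0.7   1.14 -0.    1.3  -0.95]
90 [ 0.1   0.7   1.14 -0.    1.3  -1.47]
120 [ 0.1   0.7   1.14 -0.    1.3  -2.  ]
150 [ 0.1   0.7   1.14 -0.    1.3  -2.52]
```

Run:
```python
from h import *
env.move_gripper(0.0)
q=quat(np.radians(16.5))
env.reach([.635,.178,.30],q); env.move_l([.640,.179,.155],.15)
f0=env.read_force()
print(env.move_l([.640,.179,.1265],.03,max_force=15), env.read_tcp_pos(), env.read_force()-f0)
env.move_l([.640,.179,.30],.2); env.reach([.45,-.25,.35],q); env.wait(.8)
p,d=shot("top","open"); shot("side","opens"); print(env.read_t())
cv2.imwrite("pics/openc.png",cv2.resize(p[110:250,140:290,::-1],None,fx=5,fy=4.28,interpolation=cv2.INTER_CUBIC)); np.save("pics/open.npy",d)
```

```text
False [0.63997715 0.17900425 0.12678753] [-1.63436584 -0.57615769  5.00069525]
10.1333
```

View pics/open.png

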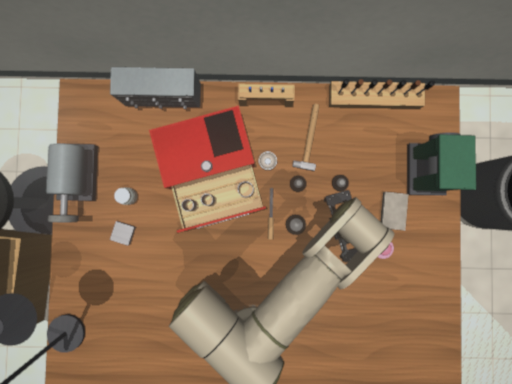

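View pics/openc.png

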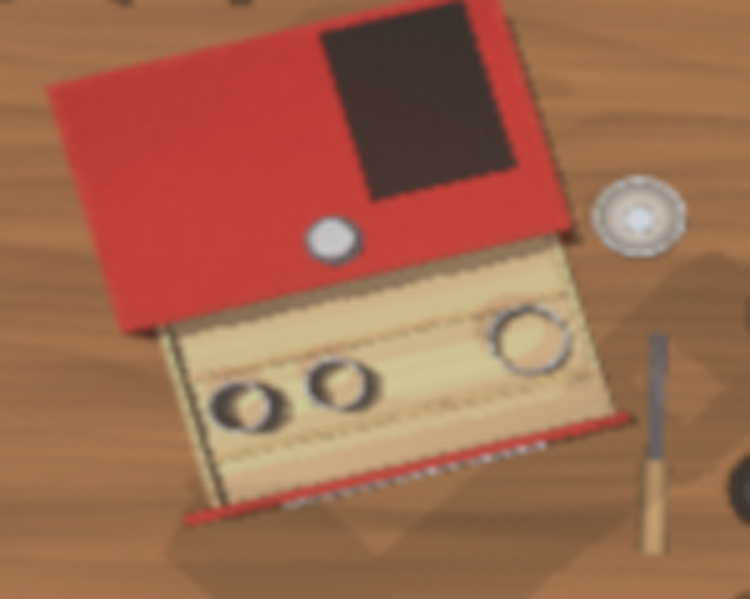

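View pics/opens.png

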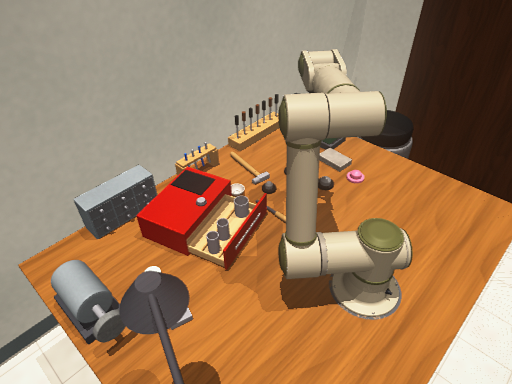

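```bash
cat >> h.py <<'E'
def cloud(cam,d):
    c=camera_params(cam); v,u=np.mgrid[0:384,0:512]; P=np.linalg.solve(c["camera_matrix"],np.c_[u.ravel(),v.ravel(),np.ones(u.size)].T)*d.ravel()
    return (c["R"].T@(P-c["t"][:,None])).T.reshape(384,512,3)
def circ(P):
    A=np.c_[2*P[:,:2],np.ones(len(P))]; s=np.linalg.lstsq(A,(P[:,:2]**2).sum(1),rcond=None)[0]; return s[:2],np.sqrt(s[2]+s[:2]@s[:2])
E
python3 - <<'E'
from h import *
d=np.load("pics/open.npy"); W=cloud("top",d)
for u,v,R in((188.6,204.9,.023),(208.2,199.7,.023),(246,189,.030)):
    g=ray("top",(u,v),.09); print("guess",g)
    D=np.hypot(W[...,0]-g[0],W[...,1]-g[1]); m=(D<R+.012)&(W[...,2]>.05)&(W[...,2]<.11); P=W[m]
    top=np.percentile(P[:,2],80); Q=P[P[:,2]>top-.012]
    c,r=circ(Q); print(len(P),len(Q),top,c,r, "mean",Q[:,:2].mean(0), "bbox",(Q[:,:2].min(0)+Q[:,:2].max(0))/2,np.ptp(Q[:,:2],axis=0))
# panel top edge direction
m=(W[...,2]>.10)&(W[...,2]<.124)&(W[...,0]<.53)&(W[...,0]>.35)&(W[...,1]>-.05)&(W[...,1]<.32); P=W[m]; print(len(P),P[:,2].mean()); c=P[:,:2].mean(0)
s=np.linalg.svd(P[:,:2]-c)[2][0]; print("panel",c,s,np.degrees(np.arctan2(-s[0]/s[1],1)), ((P[:,:2]-c)@s).min(),((P[:,:2]-c)@s).max())
E
```

```text
guess [0.49965713 0.24558091 0.09      ]
78 43 0.09479970483122968 [0.49882516 0.24874308] 0.021179042485789456 mean [0.49875731 0.24930065] bbox [0.49914654 0.24903628] [0.04428635 0.04169287]
guess [0.52031217 0.17366967 0.09      ]
65 39 0.09506212028246261 [0.52062907 0.17865809] 0.02113185103321651 mean [0.52056939 0.17762126] bbox [0.52084582 0.17796498] [0.0409157  0.04382661]
guess [0.56266403 0.03492185 0.09      ]
58 43 0.08661744003750171 [0.56204104 0.03743977] 0.02821115894551648 mean [0.56238467 0.03800038] bbox [0.56115337 0.03697136] [0.05624848 0.05595589]
253 0.11469687632570752
panel [0.44909898 0.12370322] [-0.27859664  0.9604082 ] 16.176465819853416 -0.1669651462162232 0.16362623494646034
```

```bash
cat >> h.py <<'E'
Y=np.radians(16.5)
def base(d,g,R):
    "spigot centre from the depth cloud near g; R spigot radius"
    W=cloud("top",d); D=np.hypot(W[...,0]-g[0],W[...,1]-g[1]); P=W[(D<.045)&(W[...,2]>.022)&(W[...,2]<.05)]
    if len(P)<20: return None,len(P)
    (x,y),r=cv2.minEnclosingCircle(P[:,:2].astype(np.float32)); return np.array([x,y]),r,P[:,:2].mean(0),P[:,2].max(),len(P)
def pick(xy,gz,yaw=Y,effort=40):
    "gz: height of the grasp point; returns TCP height minus flask lower end"
    o=env.grip_point_offset; q=quat(yaw); env.move_gripper(.088,effort)
    env.reach([*xy,.24],q); env.move_l([*xy,gz-o+.03],.15)
    print("touch",env.move_l([*xy,gz-o],.06,max_force=8)); off=env.read_tcp_pos()[2]-.014
    env.move_gripper(.03,effort); env.wait(.2); print("width",env.read_grip_width())
    env.move_l([*xy,.24],.15); print("width",env.read_grip_width(),"t",env.read_t()); return off
E
python3 - <<'E'
from h import *
d=np.load("pics/top0.npy")
for g in((.434,-.156),(.426,-.36),(.5935,-.163),(.5995,-.327)): print(base(d,g,0))
print("off",pick((.5615,.0375),.080))
p,d=shot("top","w1",(140,110,402,262),3); print(feet(p)); shot("side","w1s"); np.save("pics/w1.npy",d)
print(base(d,(.434,-.156),0))
E
```

```text
(array([ 0.43223113, -0.1584495 ]), 0.025484714657068253, array([ 0.43212923, -0.15764352]), np.float64(0.04693721458695313), 141)
(array([ 0.41896969, -0.36348826]), 0.029883548617362976, array([ 0.42426323, -0.36060389]), np.float64(0.044919150457282085), 145)
(array([ 0.59179413, -0.1648992 ]), 0.018535280600190163, array([ 0.59126431, -0.16400956]), np.float64(0.04664067727398649), 73)
(array([ 0.59789044, -0.32914567]), 0.018574969843029976, array([ 0.59756587, -0.32828461]), np.float64(0.04327944580404819), 76)
touch False
width 0.059124455487357855
width 0.05920439921643807 t 16.5833
off 0.047296284290343146
[(array([347.7, 227.3]), array([ 0.42587161, -0.35963276]), 0.07705608755350113, 284.5), (array([295.1, 224.1]), array([ 0.434028  , -0.15629414]), 0.07531625032424927, 270.5), (array([297.5, 183.2]), array([ 0.59344184, -0.1630414 ]), 0.06115290895104408, 174.0), (array([339.6, 182.5]), array([ 0.59955949, -0.32718182]), 0.0634320080280304, 184.0)]
(array([ 0.43135899, -0.15848723]), 0.025821270421147346, array([ 0.4322106 , -0.15744506]), np.float64(0.045949898430945275), 142)
```

View pics/w1.png

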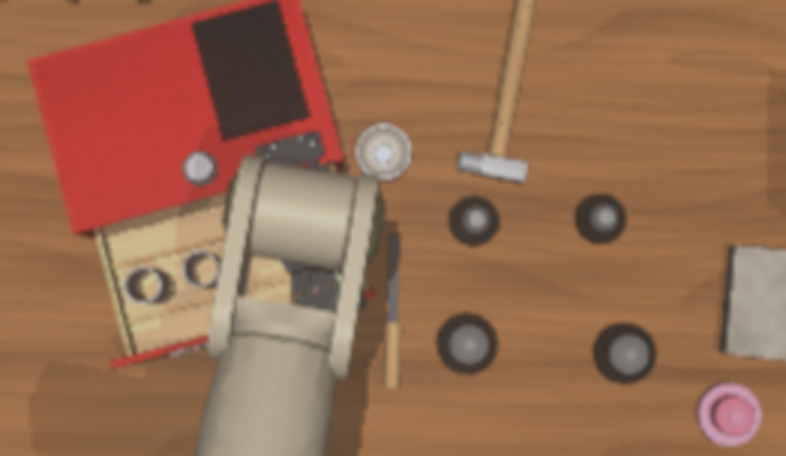

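View pics/w1s.png

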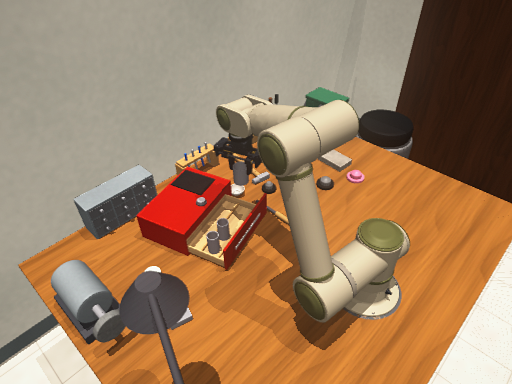

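```bash
cat >> h.py <<'E'
def place(xy,off,yaw=Y):
    env.reach([*xy,.24],quat(yaw)); env.move_l([*xy,off+.046],.15); f0=env.read_force()
    hit=env.move_l([*xy,off+.0115],.04,max_force=15)
    z=env.read_tcp_pos()[2]-off; print("hit",hit,"flask bottom z",z,"dF",(env.read_force()-f0).round(1))
    return z
def letgo():
    env.move_gripper(.088); p=env.read_tcp_pos(); env.move_l([p[0],p[1],.24],.15); print("t",env.read_t())
E
python3 - <<'E'
from h import *
z=place((.432,-.158),.0473)
if z<.014:
    letgo()
E
```

```text
hit True flask bottom z 0.01228522941634811 dF [-0.3  1.9  8. ]
t 21.5167
```

Run:
```python
from h import *
print("off",pick((.4989,.2488),.0915))
p,d=shot("top","n1",(140,110,402,262),3); print([f[:3] for f in feet(p)]); shot("side","n1s",(180,130,380,270),4)
for g in ((.5918,-.1645),(.5978,-.329)): print(base(d,g,0))
W=cloud("top",d);P=W[(np.hypot(W[...,0]-.432,W[...,1]+.158)<.045)&(W[...,2]>.06)]; print(np.percentile(P[:,2],[20,50,80,95]),circ(P))
W=cloud("top",d);P=W[(np.hypot(W[...,0]-.5206,W[...,1]-.178)<.035)&(W[...,2]>.08)&(W[...,2]<.11)]; print(len(P),circ(P))
```

```text
touch False
width 0.04512424992782797
width 0.0449140021256919 t 27.1667
off 0.05882414642760424
[(array([347.7, 227.3]), array([ 0.42587161, -0.35963276]), 0.07705608755350113), (array([297.5, 183.2]), array([ 0.59344184, -0.1630414 ]), 0.06115290895104408), (array([339.6, 182.5]), array([ 0.59996051, -0.32701197]), 0.06338264793157578)]
(array([ 0.59194183, -0.16460049]), 0.018231041729450226, array([ 0.59154284, -0.16410983]), np.float64(0.04361257764921603), 74)
(array([ 0.59796005, -0.32986557]), 0.01905130408704281, array([ 0.59744128, -0.32779124]), np.float64(0.0449445685419169), 78)
[0.07211935 0.080417   0.08281519 0.086662  ] (array([ 0.42966873, -0.15859918]), np.float64(0.028284115108182902))
45 (array([0.52055632, 0.17842852]), np.float64(0.021221177236059045))
```

View pics/n1.png

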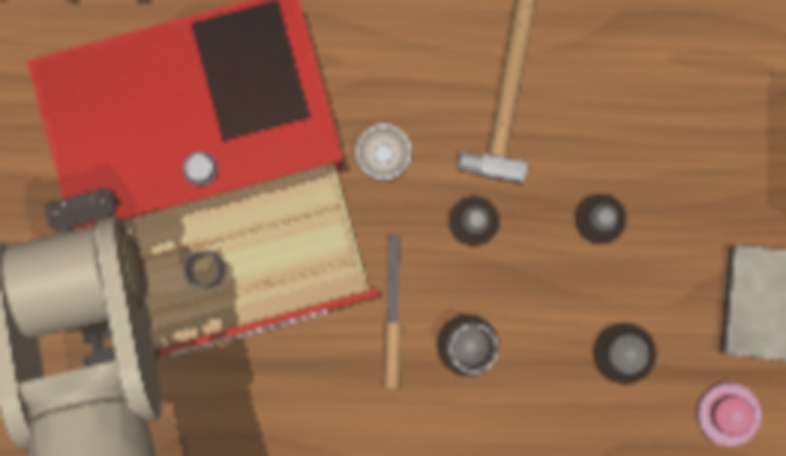

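View pics/n1s.png

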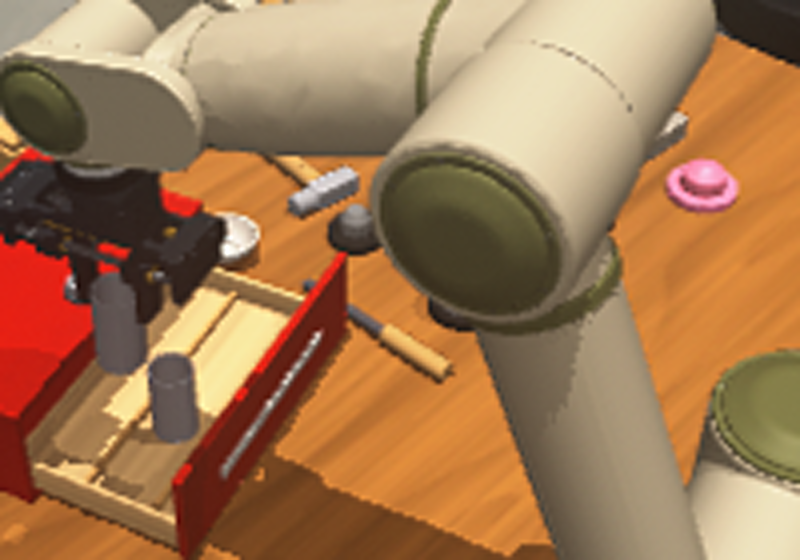

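Run:
```python
from h import *
z=place((.5977,-.3288),.0588)
if z<.014:
    letgo(); print("off",pick((.5206,.1785),.0925))
    p,d=shot("top","n2",(140,110,402,262),3); print([f[:3] for f in feet(p)]); print(base(d,(.5918,-.1645),0))
    W=cloud("top",d);P=W[(np.hypot(W[...,0]-.5977,W[...,1]+.3288)<.04)&(W[...,2]>.06)]; print(np.percentile(P[:,2],[20,50,80,95]),circ(P))
```

```text
hit False flask bottom z 0.012350859699242926 dF [ 4.  -1.7  6.9]
t 33.475
touch False
width 0.044746209205668325
width 0.04507695464709286 t 39.4417
off 0.059805156030077467
[(array([347.7, 227.3]), array([ 0.42587161, -0.35963276]), 0.07705608755350113), (array([297.5, 183.2]), array([ 0.59344184, -0.1630414 ]), 0.06115290895104408)]
(array([ 0.59208786, -0.16543101]), 0.01874248869717121, array([ 0.59147117, -0.1639915 ]), np.float64(0.04538287514911466), 72)
[0.07209153 0.08952549 0.09427991 0.09695979] (array([ 0.59689766, -0.32817734]), np.float64(0.021304069479979468))
```

Run:
```python
from h import *
z=place((.5918,-.1645),.0598)
if z<.014:
    letgo(); env.move_gripper(0.0); env.reach([.36,.10,.30],quat(Y)); 
    p,d=shot("top","all",(140,110,402,262),3); shot("side","alls"); W=cloud("top",d)
    for g in((.5918,-.1645),(.5977,-.3288),(.432,-.158)):
        P=W[(np.hypot(W[...,0]-g[0],W[...,1]-g[1])<.045)&(W[...,2]>.06)]; print(np.percentile(P[:,2],[20,50,80,95]),circ(P))
    print([f[:3] for f in feet(p)],env.read_t())
```

```text
hit False flask bottom z 0.012167472480307397 dF [2.1 0.5 6. ]
t 44.9
[0.07906505 0.09169712 0.09519784 0.09750141] (array([ 0.59058259, -0.1636466 ]), np.float64(0.02125144601947074))
[0.07148454 0.08763506 0.09282837 0.09521211] (array([ 0.59701807, -0.32840388]), np.float64(0.021353451031494188))
[0.07655889 0.08214376 0.08437572 0.0880345 ] (array([ 0.4294203 , -0.15846681]), np.float64(0.028142449906744055))
[(array([347.7, 227.3]), array([ 0.42587161, -0.35963276]), 0.07705608755350113)] 47.6417
```

View pics/all.png

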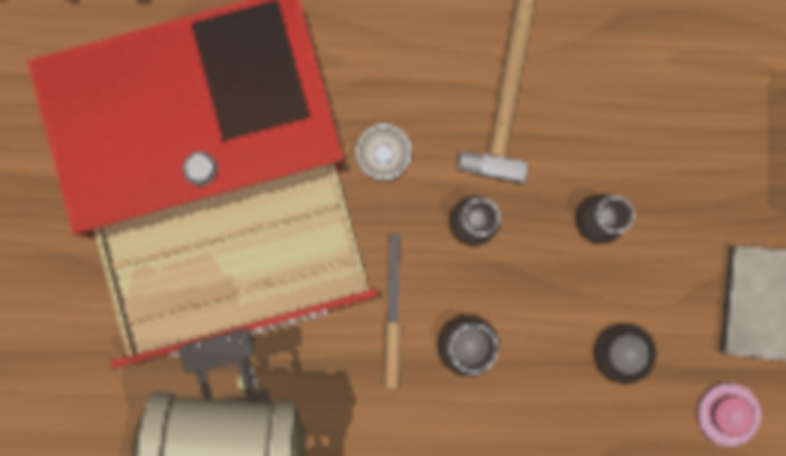

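View pics/alls.png

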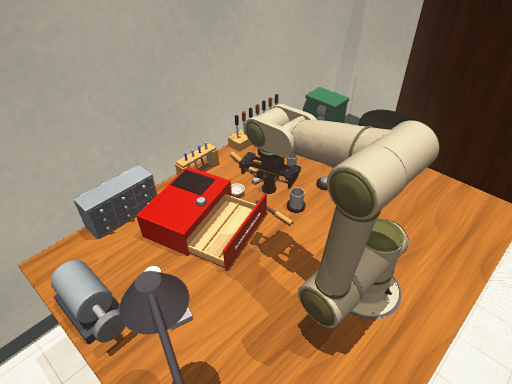

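Run:
```python
from h import *
u=np.array([np.cos(Y),np.sin(Y)]); c=np.array([.449,.1237])
at=lambda s,z:[*(c+s*u),z]
env.reach(at(-.06,.25),quat(Y+np.pi/2)); env.move_l(at(-.06,.088),.15)
f0=env.read_force()
print(env.move_l(at(.115,.088),.08,max_force=30),env.read_force()-f0)
hit=env.move_l(at(.165,.088),.03,max_force=16)
t=env.read_tcp_pos(); print(hit,"s",(t[:2]-c)@u,env.read_force()-f0)
env.wait(.3); print(env.read_force()-f0)
env.move_l(at(.06,.088),.06); env.move_l(at(.06,.25),.15); env.reach([.42,-.0,.35],quat(Y)); env.wait(1)
p,d=shot("top","end",(140,110,402,262),3); shot("side","ends"); W=cloud("top",d); print(env.read_t())
for g in((.5918,-.1645),(.5977,-.3288),(.432,-.158)):
    P=W[(np.hypot(W[...,0]-g[0],W[...,1]-g[1])<.045)&(W[...,2]>.06)]; print(len(P),np.percentile(P[:,2],[50,80,95]),circ(P))
```

```text
False [-5.79033861 -0.98204909  4.08521913]
True s 0.1462333592977149 [-6.21906347 -2.46638562  5.35895691]
[-4.47746415 -2.09873274  4.86794459]
59.0583
52 [0.09103864 0.09434015 0.09603558] (array([ 0.59066977, -0.16365913]), np.float64(0.02131717360218498))
74 [0.08927486 0.09413513 0.09749811] (array([ 0.59710016, -0.32832884]), np.float64(0.021265600747613772))
52 [0.08153918 0.08425446 0.08722604] (array([ 0.42950701, -0.15852579]), np.float64(0.028215667382886257))
```

View pics/end.png

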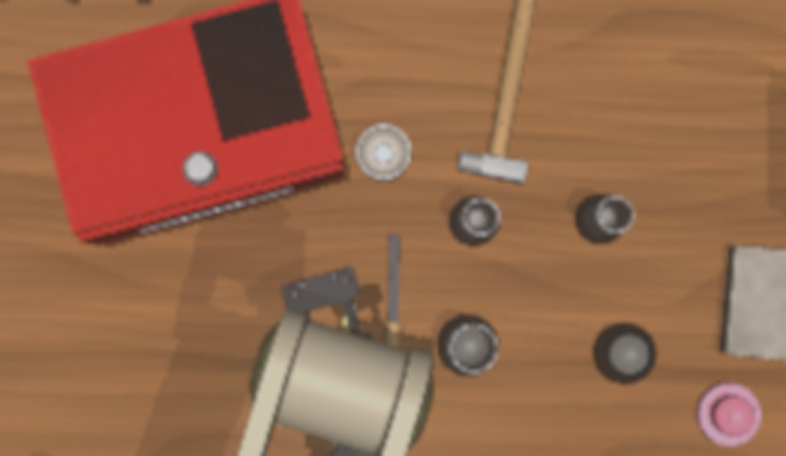

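View pics/ends.png

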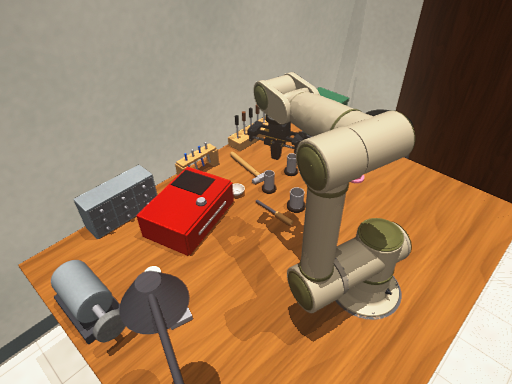

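Run:
```python
from h import *
p,_=shot("top","fin"); a=cv2.imread("pics/top0.png").astype(int); b=p[:,:,::-1].astype(int)
D=np.abs(a-b).max(2)
for n,(u0,v0,u1,v1) in dict(cab=(148,105,256,182),hammer=(293,100,320,172),dish=(256,148,280,174),file=(266,186,275,215),jar=(110,183,138,246),block=(380,190,410,232),pink=(370,234,396,260)).items(): print(n,(D[v0:v1,u0:u1]>60).sum())
print(env.read_t()); 
if (D[105:182,148:256]>60).sum()<25: ticket.sign_off(); print("signed")
```

```text
cab 0
hammer 0
dish 0
file 0
jar 0
block 0
pink 0
59.1083
the job is handed in; nothing more can be done
signed
```

I pressed the button, the drawer sprang open, and it held three flasks: one wide and two narrow. Each is seated on a base of its own width. I then pushed the drawer shut until it latched and handed the job in at about 59 s.

- **Flasks:** the gripper lowered each one to 12.2–12.4 mm above the bench, which is the top of the base's foot. In the last pictures the rims measured about 94 mm (narrow) and 84 mm (wide), as expected for upright, fully seated flasks.
- **Spare base:** one wide base is left empty, because there was only one wide flask.
- **Drawer:** it was still shut a few seconds after the arm backed off. The top-view patch of the cabinet matched the starting picture, with no pixel changed.
- **Other things:** the patches of the top view for the hammer, dish, jar, solder block and pink decoy matched the starting picture. For the file, only the upper part was compared. The bench block was partly inside the jar's patch and not checked on its own.
- **Differences:** the wide flask's rim measured about 2.5 mm in x from the spigot position I had aimed for, more than the play in the fit. Its height shows it is fully down, and I put the difference down to measurement error. No base moved noticeably in the pictures I took, and no check failed.

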